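Drive the clamping wedge home and lock it

ROBOT

A 6-joint arm with a two-finger parallel gripper is mounted at the origin on a cart in front of the work surface, level with it; the furniture and walls round the work are solid. World frame = base frame: x ahead of the robot, y to its left, z up, the work surface at z = 0. Lengths are in m, angles in rad, forces in N, time in s.
With the tool pointing down it reaches from about 0.25 to 0.725 m from the base axis. Payload 4 kg.
Tool frame: the origin (TCP) lies at the very end of the fingers, on their centre line; the grasp point (between the pads) lies 19 mm behind it; z points along the fingers, y is the line along which they close (so a half turn about z gives the same grasp; the last joint's range is limited). The gripper opens to 85 mm and grips with 20 to 120 N. Pads are 22 mm wide; open, the fingers measure 114 mm over their backs; the gripper's body (76 mm by 85 mm) begins 54 mm behind the grasp point. The pads swing forward as they close: fully open they stand 13 mm farther back than shut.
Start: joints at [1.141, 0.241, 0.005, 1.335, 0, 1.571], TCP at [0.208, 0.455, 0.231] pointing down, gripper open.
Joint ranges: [-2.72, 2.72], [-1.05, 1.87], [-1.09, 1.28], [-1.99, 2.15], [-1.42, 1.44], [-3.14, 3.14]. Speed limits (rad/s): [2.79, 2.79, 3.14, 3.14, 3.14, 3.14].

INTERFACE

Orientations are given as a unit quaternion [x, y, z, w].
In Python, from workcell import bot gives the robot as it stands.
- The arm moves only by the tool carry_out, never from a script. Its argument "increments" is one flat list of numbers, 5 for each row, row after row: the finger opening in cm, from 0 to 8.54, then the shift along the tool's x, y, z in cm, then the turn about the tool's z in rad. A call has exactly 5 rows; each row shifts and turns the commanded pose from where the row before left it, along the tool's axes as they then stand; what a row does not reach is not made up. A row lasts 1/8 s, in which the tool goes at most 62.5 mm and 10.7 degrees, less where a joint would pass 70% of its speed; a pose out of reach is approached as far as the arm can. A call with a gripper value outside its range is refused whole. The fingers move at their own pace and stop on an object; the grip force is fixed at half the most. Time passes only in rows, so rows that do not move let the fingers close, or fill a call up. It gives the time, the measured TCP pose, the force, the opening and the grip force at its end, in the units of the state.
- bot.get_obs(): the state, without advancing time (a new reading comes with each control period).
- bot.camera(name): name is "scene" or "top"; returns a dict with "pixels" (480x640x3 uint8, blue, green, red), "range_z" (480x640 float32, m along the optical axis (not along the pixel's ray), 0 where there is no reading), "mtx" (3x3 intrinsics, pixels), "eye" and "attitude" of the camera in the world. Camera axes: x right, y down, z forward; pixel columns grow to the right and rows downward; lengths in m; the calibration is good to about 2 mm. A picture is of the moment at which its call begins.
- bot.job_done(): hands the job in; it is judged then, once.
Trained networks look in a picture, given as the dict that the camera call returned (one of the last four; its "shot" number tells which), for a name from the list of things; names that differ only in an ending like _2 or _b are one class to them, and where a whole thing is asked for, a point or a joint stands for the part that bears it (a point fixed in the world has none). Each returns a list of dicts, best first, with "p" (0 to 1); they miss things now and then, are a little off and sometimes report something else, mostly with a low value. They report only what shows in the picture. A call takes as long as a camera call. They do not tell look-alikes from the thing itself.
- bot.find_in(picture, name): "xyz" ([x, y, z] in m, in the coordinates of the camera as it stood for that picture, good to about 4 mm: the middle of the surface that is visible of it).
- bot.regions_of(picture, name): "mask" (480x640 bool, what is visible of it).
- bot.place_of(picture, name): "xyz" ([x, y, z] in m, in the coordinates of the camera as it stood for that picture, good to about 4 mm: a listed point, or the origin of a listed thing).
The state is a dict: "clock": time; "joint_pos": joint angles; "joint_vel": joint speeds; "tau": joint torques, N m; "eef_pos": TCP position; "tool_rot": TCP orientation; "ft_force": force on the tool from outside, world axes, zero at the start; "ft_torque": the same for the moment, N m; "grip_width": finger opening in m; "grasp_force": force on a finger pad.
Only numpy, scipy, OpenCV 4.12 (cv2) and the standard library are available. Lean on these libraries where they do the work, as an engineer would, in place of code of your own. Each camera call takes 0.05 s, during which the arm holds its last target. There are 200 camera calls.

TASK

Clamp the pine block on the wedge board: tap the loose wooden wedge into its slot with the mallet, striking its wide end (do not push it with the gripper), until it is tight and goes no further. Then push the hinged steel keeper lever all the way down behind the wedge so that it cannot back out, and leave the mallet lying on the bench beside the board, without disturbing the other things on the bench.

Things in the scene. Friction and masses are not known exactly. Their poses are not given: they have to be found in the camera images.
- board: Plywood wedge-clamping board screwed to the bench, 180 x 202 x 15 mm. Origin on its underside; own x points away from the robot at yaw 0, y along the slot, z up; it spans x -95..85, y -132..70 mm. On it (own frame, mm): wooden fence x -93..-71, y -130..0, top z 45; end stop x -92..-28, y -130..-112, top z 49; keeper bracket x 51..81, y 43..69, top z 59.
- workpiece: Pine block (offcut) 45 x 120 x 45 mm, lying loose on the board between fence and wedge with its length along the slot; origin at the centre of its underside, y along its length. Against the fence its origin is at x -48.5 mm in the board's frame; the wedge pushes it there.
- wedge: Loose pale wooden wedge 150 mm long, 45 high, 50 wide at its butt and 20 at its tip, about 0.2 kg, lying on the board with its tip already in the slot. Origin at the centre of its underside's bounding box; y points from tip to butt (butt at y +75 mm), straight face at x -25 mm, slanted face toward +x. It slides easily until it is tight.
- wedge_butt (a point): Centre of the wedge's wide end face (butt), 22.5 mm above the wedge's underside (37.5 mm above the bench); the place to strike, along the board's -y. At the start it stands 40 to 60 mm farther out (+y) than when tight.
- keeper (a joint): Angle of the keeper lever, rad: 0 = fully down (level across the slot's mouth, behind the butt), 1.57 = upright. Starts at 1.35 to 1.55, stays where left; needs 1 to 2 N at the tip. If the wedge is not home the keeper lands on top of it and cannot go down.
- keeper_hinge (a point): Hinge axis of the keeper (along the board's y) at x 66, y 56, z 48 mm in the board's frame, beyond the slot as seen from the robot.
- keeper_tip (a point): Free end of the keeper, 155 mm from the hinge. The keeper is a steel bar 10 mm wide and 18 mm high with a black sleeve 14 mm wide and 22 mm high on its last 50 mm. Upright, its tip is 203 mm above the bench. It swings down toward the robot (board's -x); when down it occupies y 49 to 63 mm of the board.
- mallet: Wooden mallet, 267 mm long, about 0.55 kg, lying on the bench. Origin at the centre of its underside; x along the handle toward the head, y along the head's axis, z up. The head is a cylinder of radius 32 mm, 118 mm long along y (flat faces at y +-59 mm), axis at x 96, z 31 mm; the handle, about 28 mm thick, runs from x -134 mm through the head to x 133 mm.
- mallet_grip (a point): Point on the mallet handle 52 mm from the head's axis, at x 44, z 22 mm of the mallet: a good place to grip across the handle (fingers closing along the mallet's y).
- mallet_head (a point): Centre of the mallet's head (x 96, z 31 mm of the mallet).
- masking_tape: Bystander: roll of masking tape, 85 mm across, 19 mm high; leave where it is.
- sanding_block: Bystander: brown sanding block 62 x 100 x 32 mm; leave where it is.
- spare_offcut: Bystander: thin pine offcut 30 x 140 x 30 mm on the bench beyond the board; leave where it is.
- slot_mouth (a point): Point of the board (x -1, y 45, z 37.5 mm in its frame) where the butt's centre stands when the wedge is just tight; it then goes under 1 mm further at 10 to 20 N. The slot lies between the pine block (at its -x) and a slanted wooden cheek (inner face x = 15 + 0.2 y mm from y -112 to 15, 26 mm thick, top z 53); the wedge enters along the board's -y.
Mind the look-alikes: they are no part of the job. What is shaped like the workpiece but purple is not meant.

How it is judged:
On the way, in this order (a step that is already met when the one before it is completed fails the run):
1. the wedge is driven home into the slot (its butt no more than 2 mm short of the tight position) (y of wedge_butt in the frame of board below 0.047 m and x of workpiece in the frame of board below -0.047 m), for 0.2 s.
2. the keeper lever is fully down behind the wedge (value of joint keeper below 0.08 rad), for 0.2 s.
At the end, for the whole second after the job is handed in: Wedge flat in its slot, butt at most 3 mm short of tight, straight within 0.06 rad; pine block against the fence (within 1.5 mm); keeper below 0.08 rad, behind the wedge; mallet lying on the bench itself (not on the board) and everything at rest (y of wedge_butt in the frame of board below 0.048 m and z of each of wedge, workpiece in the frame of board below 0.02 m and angle between the y axis of wedge and the y axis of board, either way round below 0.06 rad and x of workpiece in the frame of board below -0.047 m and value of joint keeper below 0.08 rad and height (world z) of mallet_head below 0.042 m and height (world z) of mallet_grip below 0.045 m and linear speed of mallet below 0.03 m/s and linear speed of wedge below 0.01 m/s); the robot touches nothing.
It fails at once if the wedge is pushed by the gripper or arm (contact force between any of the fingers, the arm and wedge above 3 N).
It fails at once if a bystander (masking tape, sanding block or spare offcut) is moved more than 20 mm (distance of any of masking_tape, sanding_block, spare_offcut from where it was at the start of the episode above 0.02 m).
It also fails if it takes over 64 s, if anything falls off the work surface, if the arm or the gripper's body presses on something with over 40 N, if the wrist force passes 120 N, or if a joint passes its speed limit or range.

## Working session

There is one attempt and no reset: what is moved stays moved. The work goes in short steps, Python scripts to look and compute and a tool call to move; the robot and the scene stay as the last step left them, time stands still between calls to the robot, and variables do not carry over. Pictures are saved under pics/ and viewed, at most 10 in all, crops included, and the job is handed in when it is done.

Besides the shell and the picture viewer there is one more tool, called as name(argument=value, ...), one argument or row to a line, values as JSON. carry_out: Moves the arm, as the interface text tells. Its arguments: {"type":"object","properties":{"increments":{"type":"array","items":{"type":"number"}}},"required":["increments"]}

```bash
mkdir -p pics; cat > h.py <<'E'
import numpy as np, cv2
from scipy.spatial.transform import Rotation as R
from workcell import bot
def rot(a):
    a=np.array(a,float)
    return a if a.shape==(3,3) else R.from_quat(a).as_matrix()
def w(pic,p): return rot(pic["attitude"])@np.array(p)+np.array(pic["eye"])
def cloud(pic):
    z=pic["range_z"]; K=np.array(pic["mtx"]); v,u=np.indices(z.shape)
    c=np.stack([(u-K[0,2])/K[0,0]*z,(v-K[1,2])/K[1,1]*z,z],-1)
    return c@rot(pic["attitude"]).T+np.array(pic["eye"])
def pix(pic,p):
    c=rot(pic["attitude"]).T@(np.array(p)-np.array(pic["eye"])); q=np.array(pic["mtx"])@c
    return (q[:2]/q[2]).round().astype(int)
E
python3 - <<'E'
from h import *
for cam in("scene","top"):
    p=bot.camera(cam); cv2.imwrite(f"pics/{cam}0.png",p["pixels"]); print(cam,p["eye"],p["attitude"])
    for n in "board workpiece wedge wedge_butt keeper_hinge keeper_tip mallet mallet_grip mallet_head masking_tape sanding_block spare_offcut slot_mouth".split():
        try: r=bot.place_of(p,n)
        except Exception as e: print(n,e); continue
        print(n,[(w(p,d["xyz"]).round(3).tolist(),pix(p,w(p,d["xyz"])).tolist(),round(d["p"],2)) for d in r[:3]])
E
```

```text
scene [-0.75005449 -1.01617358  1.20475491] [ 0.79884787 -0.38641953  0.2001372  -0.41529161]
board [([0.439, -0.182, -0.001], [339, 283], 0.9)]
workpiece [([0.392, -0.224, 0.017], [341, 293], 0.97), ([0.58, -0.58, -0.001], [482, 314], 0.85)]
wedge [([0.45, -0.17, 0.018], [338, 275], 0.85)]
wedge_butt [([0.459, -0.1, 0.036], [322, 260], 0.74), ([0.431, 0.251, 0.002], [233, 233], 0.52)]
keeper_hinge [([0.52, -0.137, 0.048], [343, 252], 0.74), ([0.484, 0.57, 0.001], [181, 195], 0.64), ([0.452, -0.17, 0.019], [339, 274], 0.41)]
keeper_tip [([0.505, -0.136, 0.202], [341, 212], 0.73), ([0.483, 0.567, 0.002], [181, 195], 0.25)]
mallet [([0.431, 0.252, 0.002], [233, 233], 0.65)]
mallet_grip [([0.477, 0.25, 0.025], [243, 221], 0.68), ([0.53, 0.248, 0.03], [254, 213], 0.63)]
mallet_head [([0.528, 0.249, 0.036], [253, 212], 0.89)]
masking_tape [([0.673, -0.412, 0.0], [445, 275], 0.64)]
sanding_block [([0.485, 0.572, 0.002], [181, 195], 0.89), ([0.689, -0.088, 0.002], [361, 234], 0.55)]
spare_offcut [([0.689, -0.089, -0.001], [361, 235], 0.62)]
slot_mouth [([0.453, -0.138, 0.039], [331, 265], 0
[... 328 characters left out ...]
7], 0.61)]
wedge_butt [([0.459, -0.098, 0.035], [337, 261], 0.74), ([0.472, 0.25, 0.021], [232, 255], 0.6)]
keeper_hinge [([0.514, -0.14, 0.047], [350, 244], 0.96)]
keeper_tip [([0.5, -0.135, 0.201], [353, 245], 0.63)]
mallet [([0.474, 0.566, 0.0], [138, 252], 0.66), ([0.429, 0.25, 0.002], [232, 268], 0.56)]
mallet_grip []
mallet_head [([0.524, 0.248, 0.032], [232, 238], 0.94), ([0.444, -0.143, 0.035], [350, 266], 0.62)]
masking_tape [([0.662, -0.415, -0.001], [430, 204], 0.7)]
sanding_block [([0.477, 0.568, -0.003], [137, 251], 0.71)]
spare_offcut [([0.684, -0.092, -0.002], [335, 195], 0.76)]
slot_mouth [([0.447, -0.144, 0.036], [350, 265], 0.78), ([0.475, 0.566, -0.001], [138, 252], 0.33)]
```

```bash
python3 - <<'E'
from h import *
p=bot.camera("top"); P=cloud(p)
im=p["pixels"]; a=cv2.resize(im[170:330,100:520],None,fx=1.9,fy=1.9); 
s=bot.camera("scene"); b=cv2.resize(s["pixels"][170:340,150:550],(798,339))
a=cv2.resize(im[170:320,100:520],(798,255)); cv2.imwrite("pics/both.png",np.vstack([a,b])[:600])
def rect(mask,zlo,zhi,name,PP=P):
    q=PP[mask&(PP[...,2]>zlo)&(PP[...,2]<zhi)][:,:2].astype(np.float32)
    if len(q)<10: print(name,len(q));return
    r=cv2.minAreaRect(q*1000); print(name,len(q),[np.round(x,1) for x in r], q.min(0),q.max(0))
for cam,pp in(("top",p),("scene",s)):
  PP=cloud(pp)
  for n,zl,zh in(("board",.01,.02),("workpiece",.055,.066),("wedge",.055,.066),("mallet",.005,.1),("spare_offcut",.02,.04),("sanding_block",.02,.05)):
    for d in bot.regions_of(pp,n)[:2]: rect(d["mask"],zl,zh,f"{cam} {n} {d['p']:.2f}",PP)
m=(P[...,2]>.02)&(P[...,2]<.07)&(np.abs(P[...,0]-.46)<.16)&(np.abs(P[...,1]-.25)<.12); rect(m,.02,.04,"mal")
h=m&(P[...,0]<.48); q=P[h][:,:2]; print("handle fit",np.polyfit(q[:,0],q[:,1],1), q[:,0].min())
hd=P[m&(P[...,2]>.045)][:,:2]; print("head", hd.min(0),hd.max(0),hd.mean(0))
print(bot.get_obs())
E
```

```text
top board 0.71 1270 [array([ 427.7, -215.2]), array([202.2, 179.7]), np.float64(80.8)] [ 0.3244946 -0.3276727] [ 0.5304298 -0.1024875]
top workpiece 0.80 411 [array([ 383.6, -225.7]), array([117.4,  43.6]), np.float64(81.3)] [ 0.3580813  -0.28418833] [ 0.4112464  -0.16654873]
top workpiece 0.75 2
top wedge 0.62 418 [array([ 440.3, -170.3]), array([148.3,  46.1]), np.float64(79.7)] [ 0.40891358 -0.24130802] [ 0.47410214 -0.0973327 ]
top wedge 0.48 98 [array([ 454.4, -225.2]), array([229. ,  77.5]), np.float64(44.1)] [ 0.35507324 -0.3006081 ] [ 0.52330273 -0.12575798]
top mallet 0.86 1131 [array([427.3, 246.1]), array([115.2, 263. ]), np.float64(90.0)] [0.29583845 0.18849063] [0.55883485 0.30370972]
top mallet 0.32 425 [array([ 663.8, -416.2]), array([79. , 85.2]), np.float64(49.8)] [ 0.62098026 -0.45844808] [ 0.70313525 -0.37553796]
top spare_offcut 0.76 379 [array([684.5, -90.2]), array([137.8,  31.3]), np.float64(89.3)] [ 0.6687288  -0.15895985] [ 0.70088375 -0.02143687]
top sanding_block 0.98 562 [array([473.3, 562.4]), array([ 59.9, 100.1]), np.float64(41.5)] [0.4194436  0.5073989
[... 1182 characters left out ...]
oint_pos': array([ 1.14097520e+00,  2.40580809e-01,  5.00335201e-03,  1.33519476e+00,
       -1.17151423e-05,  1.57075687e+00]), 'joint_vel': array([-1.02764990e-03,  3.26837470e-04, -1.08574720e-03, -3.72032056e-04,
        9.19977330e-05,  9.30246294e-04]), 'tau': array([-7.68628215e-04, -3.72209752e+01,  2.52683687e+01,  1.57912251e-03,
       -2.37680597e-04, -1.18418632e-05]), 'eef_pos': array([0.20835876, 0.45452177, 0.23131734]), 'tool_rot': array([2.13240776e-01, 9.76999678e-01, 1.05285679e-05, 8.29392982e-06]), 'ft_force': array([-0.28575634, -0.05900608,  0.55248541]), 'ft_torque': array([-0.01009529,  0.04449195,  0.01627314]), 'grasp_force': 0.0, 'grip_width': 0.0859030211133105}
```

View pics/both.png

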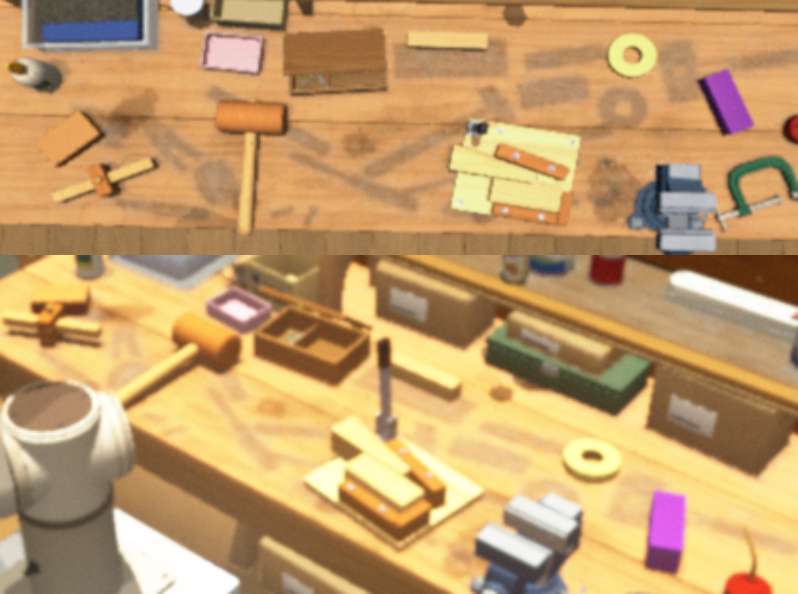

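```bash
cat > plan.py <<'E'
from h import *
# wp: (grip_cm, x,y,z (m), phi deg, rows)
def plan(wps):
    o=bot.get_obs(); p=np.array(o["eef_pos"]); X=rot(o["tool_rot"])[:,0]; f=np.arctan2(X[1],X[0])
    print("at",p.round(4),"phi",np.degrees(f).round(1),"tilt",rot(o["tool_rot"])[2,2].round(4),"t",o["clock"],"F",o["ft_force"].round(1),"w",o["grip_width"].round(4),o["grasp_force"])
    for g,x,y,z,ph,n in wps:
        t=np.array([x,y,z]); st=(t-p)/n; df=((np.radians(ph)-f+np.pi)%(2*np.pi)-np.pi)/n
        for i in range(n):
            T=np.array([[np.cos(f),np.sin(f),0],[np.sin(f),-np.cos(f),0],[0,0,-1]])
            s=T@st*100; print([g]+s.round(2).tolist()+[round(-df,3)]); p=p+T@s/100; f+=df
O=np.array([.440,-.185]); YW=np.radians(-9)
def b2w(x,y): # board mm -> world
    return O+np.array([np.cos(YW)*x-np.sin(YW)*y,np.sin(YW)*x+np.cos(YW)*y])/1000
def w2b(x,y):
    d=(np.array([x,y])-O)*1000; return np.array([np.cos(YW)*d[0]+np.sin(YW)*d[1],-np.sin(YW)*d[0]+np.cos(YW)*d[1]])
E
python3 -c "
from plan import *
plan([(8.5,.475,.25,.11,177.8,8),(8.5,.475,.25,.11,177.8,2)])"
```

```text
Traceback (most recent call last):
  File "plan.py", line 5, in plan
    print("at",p.round(4),"phi",np.degrees(f).round(1),"tilt",rot(o["tool_rot"])[2,2].round(4),"t",o["clock"],"F",o["ft_force"].round(1),"w",o["grip_width"].round(4),o["grasp_force"])
                                                                                                                                             ^^^^^^^^^^^^^^^^^^^^^
AttributeError: 'float' object has no attribute 'round'
```

```bash
sed -i 's/o\["grip_width"\].round(4)/round(o["grip_width"],4)/' plan.py
python3 -c "
from plan import *
plan([(8.5,.475,.25,.11,177.8,8),(8.5,.475,.25,.11,177.8,2)])"
```

```text
at [0.2084 0.4545 0.2313] phi 155.4 tilt -1.0 t 2.1 F [-0.3 -0.1  0.6] w 0.0859 0.0
[8.5, -4.1, -0.94, 1.52, np.float64(-0.049)]
[8.5, -4.04, -1.13, 1.52, np.float64(-0.049)]
[8.5, -3.98, -1.33, 1.52, np.float64(-0.049)]
[8.5, -3.91, -1.52, 1.52, np.float64(-0.049)]
[8.5, -3.84, -1.71, 1.52, np.float64(-0.049)]
[8.5, -3.75, -1.9, 1.52, np.float64(-0.049)]
[8.5, -3.65, -2.08, 1.52, np.float64(-0.049)]
[8.5, -3.54, -2.26, 1.52, np.float64(-0.049)]
[8.5, 0.0, 0.0, -0.0, np.float64(0.0)]
[8.5, 0.0, 0.0, -0.0, np.float64(0.0)]
```

carry_out(
  increments=[8.5, -4.1, -0.94, 1.5, -0.049, 8.5, -4.04, -1.13, 1.5, -0.049, 8.5, -3.98, -1.33, 1.5, -0.049, 8.5, -3.9, -1.5, 1.5, -0.049, 8.5, -3.84, -1.7, 1.5, -0.049],
)

```text
clock: 2.72
eef_pos: [0.376, 0.3263, 0.156]
tool_rot: [0.091, 0.996, 0.0, 0.0]
ft_force: [0.4, 0.4, -0.3]
grip_width: 0.0853
grasp_force: 0.0
```

carry_out(
  increments=[8.5, -3.75, -1.9, 1.5, -0.049, 8.5, -3.65, -2.1, 1.5, -0.049, 8.5, -3.54, -2.26, 1.5, -0.049, 8.5, 0, 0, 0, 0, 8.5, 0, 0, 0, 0],
)

```text
clock: 3.35
eef_pos: [0.4747, 0.2503, 0.1113]
tool_rot: [0.019, 1.0, 0.0, -0.0]
ft_force: [-0.3, -0.0, -0.1]
grip_width: 0.0853
grasp_force: 0.0
```

```bash
python3 -c "
from plan import *
s=bot.camera('scene')
for n in ('mallet_grip','mallet_head','mallet'): print(n,[(w(s,d['xyz']).round(3),round(d['p'],2)) for d in bot.place_of(s,n)[:2]])
plan([(8.5,.475,.249,.005,177.8,3),(2,.475,.249,.005,177.8,4)])"
```

```text
mallet_grip [(array([0.475, 0.251, 0.023]), 0.81)]
mallet_head [(array([0.527, 0.247, 0.035]), 0.78), (array([ 0.443, -0.18 ,  0.001]), 0.2)]
mallet [(array([0.434, 0.252, 0.001]), 0.7)]
at [0.4745 0.2512 0.1119] phi 177.9 tilt -1.0 t 3.55 F [0.5 0.2 0.1] w 0.0853 0.0
[8.5, -0.02, -0.07, 3.56, np.float64(0.001)]
[8.5, -0.02, -0.07, 3.56, np.float64(0.001)]
[8.5, -0.02, -0.07, 3.56, np.float64(0.001)]
[2, 0.0, 0.0, 0.0, np.float64(-0.0)]
[2, 0.0, 0.0, 0.0, np.float64(-0.0)]
[2, 0.0, 0.0, 0.0, np.float64(-0.0)]
[2, 0.0, 0.0, 0.0, np.float64(-0.0)]
```

carry_out(
  increments=[8.5, 0, 0, 3.5, 0, 8.5, 0, 0, 3.5, 0, 8.5, 0, 0, 2.5, 0, 8.5, 0, 0, 1.1, 0, 8.5, 0, 0, 0, 0],
)

```text
clock: 4.18
eef_pos: [0.4745, 0.2505, 0.0052]
tool_rot: [0.018, 1.0, -0.0, -0.0]
ft_force: [-0.7, -0.7, 0.0]
grip_width: 0.0849
grasp_force: 0.0
```

carry_out(
  increments=[1, 0, 0, 0, 0, 1, 0, 0, 0, 0, 1, 0, 0, 0, 0, 1, 0, 0, 0, 0, 1, 0, 0, 0, 0],
)

```text
clock: 4.8
eef_pos: [0.4754, 0.2508, 0.0062]
tool_rot: [0.019, 1.0, 0.001, 0.0]
ft_force: [-1.2, 0.5, 6.1]
grip_width: 0.0209
grasp_force: 58.8
```

carry_out(
  increments=[1, 0, 0, 0, 0, 1, 0, 0, 0, 0, 1, 0, 0, -1, 0, 1, 0, 0, -2, 0, 1, 0, 0, -2, 0],
)

```text
clock: 5.42
eef_pos: [0.4734, 0.2492, 0.0545]
tool_rot: [0.019, 1.0, -0.001, -0.002]
ft_force: [-0.6, 0.1, -6.4]
grip_width: 0.0206
grasp_force: 59.1
```

```bash
python3 -c "
from plan import *
for c in ('scene','top'):
  s=bot.camera(c)
  for n in ('mallet_grip','mallet_head','mallet'): print(n,[(w(s,d['xyz']).round(3),round(d['p'],2)) for d in bot.place_of(s,n)[:2]])
  print([b2w(x,y).round(4) for x,y in((-1,170),(-53,170))])
plan([])"
```

```text
mallet_grip [(array([0.476, 0.249, 0.075]), 0.62)]
mallet_head [(array([0.526, 0.246, 0.08 ]), 0.57)]
mallet [(array([0.431, 0.25 , 0.051]), 0.72)]
[array([ 0.4656, -0.0169]), array([ 0.4142, -0.0088])]
mallet_grip [(array([0.47 , 0.247, 0.069]), 0.7)]
mallet_head [(array([0.524, 0.245, 0.083]), 0.63)]
mallet [(array([ 0.44 , -0.171,  0.014]), 0.72), (array([ 0.663, -0.411, -0.001]), 0.43)]
[array([ 0.4656, -0.0169]), array([ 0.4142, -0.0088])]
at [0.4739 0.2497 0.054 ] phi 177.8 tilt -1.0 t 5.825 F [ 0.9 -0.9 -6.2] w 0.0205 59.08593717031181
```

```bash
python3 -c "
from plan import *
a=b2w(-53,189)
plan([(1,a[0],a[1],.06,171,6),(1,a[0],a[1],.025,171,2)])"
```

```text
at [0.4739 0.2497 0.054 ] phi 177.8 tilt -1.0 t 5.825 F [ 0.9 -0.9 -6.2] w 0.0205 59.08593717031181
[1, 0.79, -4.03, -0.1, np.float64(0.02)]
[1, 0.71, -4.04, -0.1, np.float64(0.02)]
[1, 0.63, -4.06, -0.1, np.float64(0.02)]
[1, 0.55, -4.07, -0.1, np.float64(0.02)]
[1, 0.47, -4.08, -0.1, np.float64(0.02)]
[1, 0.39, -4.09, -0.1, np.float64(0.02)]
[1, -0.0, -0.0, 1.75, np.float64(-0.0)]
[1, -0.0, -0.0, 1.75, np.float64(-0.0)]
```

carry_out(
  increments=[1, 0.8, -4, -0.1, 0.02, 1, 0.7, -4.05, -0.1, 0.02, 1, 0.6, -4.05, -0.1, 0.02, 1, 0.55, -4.1, -0.1, 0.02, 1, 0.5, -4.1, -0.1, 0.02],
)

```text
clock: 6.45
eef_pos: [0.427, 0.0489, 0.0599]
tool_rot: [0.069, 0.998, -0.0, -0.0]
ft_force: [0.5, -0.3, -6.3]
grip_width: 0.0207
grasp_force: 59.6
```

carry_out(
  increments=[1, 0.4, -4.1, -0.1, 0.02, 1, 0, 0, 1, 0, 1, 0, 0, 1.5, 0, 1, 0, 0, 1, 0, 1, 0, 0, 0, 0],
)

```text
clock: 7.08
eef_pos: [0.4172, 0.0107, 0.0253]
tool_rot: [0.078, 0.997, -0.0, -0.001]
ft_force: [0.1, -0.2, -6.7]
grip_width: 0.0206
grasp_force: 60.0
```

```bash
python3 -c "
from plan import *
for c in ('scene','top'):
  s=bot.camera(c); P=cloud(s)
  for n in ('mallet_grip','mallet_head','wedge_butt','slot_mouth','board','wedge'): print(n,[(w(s,d['xyz']).round(3),w2b(*w(s,d['xyz'])[:2]).round(0),round(d['p'],2)) for d in bot.place_of(s,n)[:2]])
  if c=='top':
    cv2.imwrite('pics/t1.png',cv2.resize(s['pixels'][210:310,270:410],(784,560)))
plan([])"
```

```text
mallet_grip [(array([0.418, 0.011, 0.043]), array([-52., 190.]), 0.57)]
mallet_head [(array([0.469, 0.003, 0.05 ]), array([ -1., 190.]), 0.86)]
wedge_butt [(array([ 0.459, -0.1  ,  0.036]), array([ 5., 87.]), 0.68), (array([ 0.443, -0.184, -0.   ]), array([3., 2.]), 0.59)]
slot_mouth [(array([ 0.455, -0.139,  0.038]), array([ 8., 48.]), 0.91)]
board [(array([ 0.441, -0.184, -0.   ]), array([1., 1.]), 0.93), (array([0.47 , 0.002, 0.05 ]), array([  1., 189.]), 0.67)]
wedge [(array([ 0.452, -0.17 ,  0.017]), array([ 9., 16.]), 0.63), (array([0.47 , 0.001, 0.053]), array([  0., 189.]), 0.21)]
mallet_grip []
mallet_head [(array([ 0.469, -0.003,  0.056]), array([  0., 184.]), 0.82)]
wedge_butt [(array([ 0.457, -0.098,  0.038]), array([ 4., 89.]), 0.55)]
slot_mouth [(array([ 0.449, -0.142,  0.038]), array([ 2., 44.]), 0.7)]
board [(array([ 0.443, -0.184, -0.002]), array([2., 2.]), 0.75)]
wedge [(array([ 0.437, -0.171,  0.014]), array([-5., 14.]), 0.77)]
at [0.4182 0.0101 0.0264] phi 171.0 tilt -1.0 t 7.775 F [ 0.3  0.5 -6.1] w 0.0205 60.024638548493385
```

View pics/t1.png

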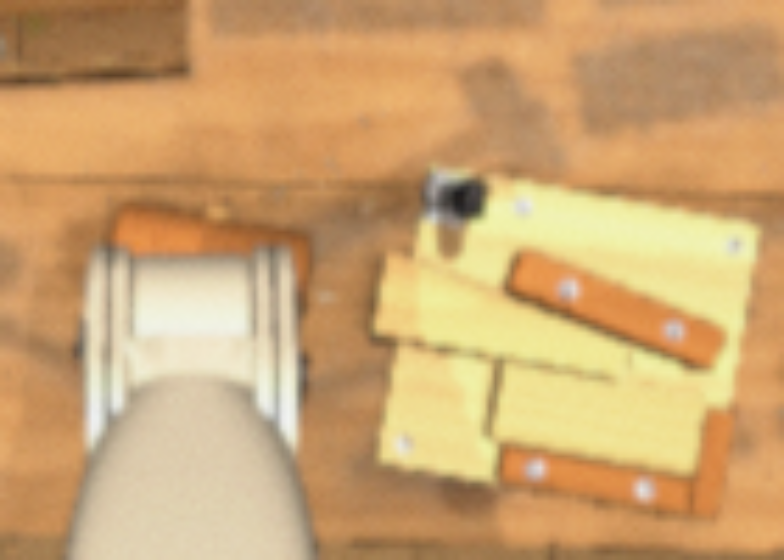

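carry_out(
  increments=[1, 0, -1.5, 0, 0, 1, 0, -3, 0, 0, 1, 0, -2, 0, 0, 1, 0, 0, 0, 0, 1, 0, 2, 0, 0],
)

```text
clock: 8.4
eef_pos: [0.411, -0.0351, 0.0263]
tool_rot: [0.081, 0.997, -0.0, 0.0]
ft_force: [0.3, -0.3, -5.0]
grip_width: 0.0206
grasp_force: 60.4
```

```bash
sed -i 's/.440,-.185/.441,-.184/' plan.py; cat > chk.py <<'E'
from plan import *
for c in ('scene','top'):
  s=bot.camera(c); P=cloud(s)
  for n in ('mallet_head','wedge_butt','workpiece'): print(n,[(w2b(*w(s,d['xyz'])[:2]).round(0),w(s,d['xyz'])[2].round(3),round(d['p'],2)) for d in bot.place_of(s,n)[:2]])
  for n in('wedge','workpiece'):
    for d in bot.regions_of(s,n)[:2]:
      m=cv2.erode(d["mask"].astype(np.uint8),np.ones((2,2)))>0
      q=P[m&(P[...,2]>.056)&(P[...,2]<.066)][:,:2]
      if len(q)<20: continue
      r=cv2.minAreaRect((q*1000).astype(np.float32)); b=np.array([w2b(*x) for x in q]); print(c,n,round(d['p'],2),'angle',round(r[2],1),'y',np.percentile(b[:,1],[1,99]).round(0),'x',np.percentile(b[:,0],[2,98]).round(0))
o=bot.get_obs(); print("TCP board",w2b(*o["eef_pos"][:2]).round(1))
plan([])
E
python3 chk.py
```

```text
mallet_head [(array([  0., 141.]), np.float64(0.051), 0.94)]
wedge_butt [(array([ 9., 59.]), np.float64(0.036), 0.57), (array([ 4., 48.]), np.float64(0.038), 0.56)]
workpiece [(array([ 203., -367.]), np.float64(-0.003), 0.86), (array([-41., -47.]), np.float64(0.019), 0.79)]
scene wedge 0.78 angle 82.2 y [-88.  51.] x [-22.  18.]
scene wedge 0.7 angle 50.1 y [-130.   59.] x [-30.  75.]
scene workpiece 0.85 angle 80.6 y [-110.    4.] x [-69. -24.]
mallet_head [(array([ -4., 138.]), np.float64(0.055), 0.7), (array([55., 58.]), np.float64(0.202), 0.31)]
wedge_butt [(array([-1., 58.]), np.float64(0.037), 0.67)]
workpiece [(array([ 191., -374.]), np.float64(0.001), 0.96), (array([-49., -47.]), np.float64(0.014), 0.7)]
top wedge 0.81 angle 81.1 y [-81.  57.] x [-26.  15.]
top workpiece 0.75 angle 81.9 y [-108.    7.] x [-70. -31.]
TCP board [-53.  143.1]
at [ 0.411  -0.0344  0.0263] phi 170.9 tilt -1.0 t 9.0 F [ 0.5 -0.3 -5.6] w 0.0206 60.42897418141365
```

carry_out(
  increments=[1, 0, -1.2, 0, 0, 1, 0, -2.3, 0, 0, 1, 0, -0.4, 0, 0, 1, 0, 0, 0, 0, 1, 0, 0, 0, 0],
)

```text
clock: 9.62
eef_pos: [0.4032, -0.0719, 0.0258]
tool_rot: [0.079, 0.997, 0.001, -0.002]
ft_force: [-2.5, 5.5, -5.3]
grip_width: 0.0209
grasp_force: 60.6
```

```bash
python3 chk.py
```

```text
mallet_head [(array([ -4., 106.]), np.float64(0.05), 0.94)]
wedge_butt [(array([ 2., 43.]), np.float64(0.036), 0.76)]
workpiece [(array([ 201., -368.]), np.float64(-0.0), 0.93), (array([-47., -49.]), np.float64(0.019), 0.71)]
scene wedge 0.82 angle 72.0 y [-104.   40.] x [-26.  16.]
scene wedge 0.48 angle 61.0 y [ 43. 105.] x [-169.    9.]
scene workpiece 0.94 angle 81.4 y [-112.    4.] x [-70. -27.]
mallet_head [(array([-6., 99.]), np.float64(0.052), 0.63)]
wedge_butt [(array([ 0., 45.]), np.float64(0.037), 0.74)]
workpiece [(array([ 194., -371.]), np.float64(-0.001), 0.82), (array([-2., 43.]), np.float64(0.037), 0.62)]
top wedge 0.59 angle 71.2 y [-100.   33.] x [-27.  10.]
top workpiece 0.93 angle 81.9 y [-111.    6.] x [-72. -31.]
TCP board [-54.8 104.8]
at [ 0.4032 -0.0719  0.0258] phi 171.0 tilt -1.0 t 10.225 F [-1.7  4.7 -6.5] w 0.0212 60.54725920781493
```

carry_out(
  increments=[1, 0, 2, 0, 0, 1, 0, -1.5, 0, 0, 1, 0, -0.8, 0, 0, 1, 0, 0, 0, 0, 1, 0, 0, 0, 0],
)

```text
clock: 10.85
eef_pos: [0.4044, -0.0732, 0.0264]
tool_rot: [0.078, 0.997, 0.004, -0.0]
ft_force: [1.1, 12.0, -3.6]
grip_width: 0.0209
grasp_force: 61.7
```

carry_out(
  increments=[1, 0, -0.2, 0, 0, 1, 0, -0.2, 0, 0, 1, 0, 0, 0, 0, 1, 0, 0, 0, 0, 1, 0, 0, 0, 0],
)

```text
clock: 11.48
eef_pos: [0.4037, -0.0734, 0.0264]
tool_rot: [0.076, 0.997, 0.008, -0.0]
ft_force: [0.8, 24.3, -2.1]
grip_width: 0.0207
grasp_force: 63.4
```

carry_out(
  increments=[1, 0, -0.2, 0, 0, 1, 0, 0, 0, 0, 1, 0, 2, 0, 0, 1, 0, 4, 0, 0, 1, 0, 4, 0, 0],
)

```text
clock: 12.1
eef_pos: [0.4197, 0.0166, 0.0264]
tool_rot: [0.08, 0.997, -0.0, 0.0]
ft_force: [0.7, 0.2, -5.8]
grip_width: 0.0207
grasp_force: 60.8
```

```bash
cat >> chk.py <<'E'
cv2.imwrite('pics/t2.png',cv2.resize(s['pixels'][210:310,270:410],(784,560)))
a=b2w(-20,215); print(a)
plan([(1,.42,.06,.05,175,4),(1,.42,.06,.007,175,3)])
E
python3 chk.py
```

```text
mallet_head [(array([ -1., 194.]), np.float64(0.053), 0.87)]
wedge_butt [(array([ 1., 44.]), np.float64(0.036), 0.71)]
workpiece [(array([-49., -49.]), np.float64(0.017), 0.88), (array([ 197., -369.]), np.float64(-0.001), 0.8)]
scene wedge 0.6 angle 73.1 y [-104.   35.] x [-23.  12.]
mallet_head [(array([ -1., 192.]), np.float64(0.053), 0.67)]
wedge_butt [(array([ 2., 40.]), np.float64(0.039), 0.69), (array([-49., -50.]), np.float64(0.013), 0.43)]
workpiece [(array([ 191., -372.]), np.float64(-0.001), 0.68), (array([-49., -52.]), np.float64(0.013), 0.58)]
top wedge 0.8 angle 73.0 y [-103.   41.] x [-28.  12.]
top workpiece 0.55 angle 80.1 y [-111.    5.] x [-72. -32.]
TCP board [-52.9 194.5]
at [0.4192 0.0164 0.0263] phi 170.9 tilt -1.0 t 12.7 F [-0.5  0.1 -6.1] w 0.0206 60.96305516548455
[0.45487964 0.03148168]
at [0.4192 0.0164 0.0263] phi 170.9 tilt -1.0 t 12.7 F [-0.5  0.1 -6.1] w 0.0206 60.96305516548455
[1, 0.15, 1.08, -0.59, np.float64(-0.018)]
[1, 0.13, 1.08, -0.59, np.float64(-0.018)]
[1, 0.11, 1.08, -0.59, np.float64(-0.018)]
[1, 0.09, 1.09, -0.59, np.float64(-0.018)]
[1, -0.0, 0.0, 1.43, np.float64(0.0)]
[1, -0.0, 0.0, 1.43, np.float64(0.0)]
[1, -0.0, 0.0, 1.43, np.float64(0.0)]
```

View pics/t2.png

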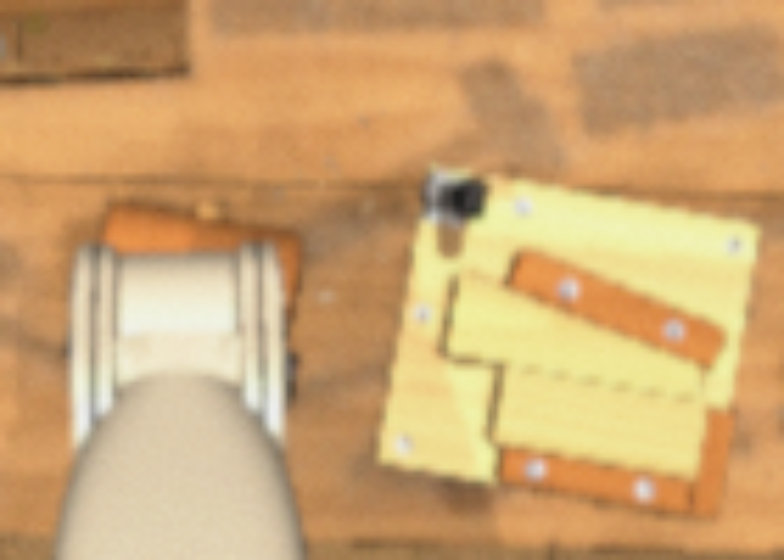

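carry_out(
  increments=[1, 0.1, 2, 0, 0, 1, 0, 2.3, 0, 0, 1, 0, 0, 0.7, 0, 1, 0, 0, 0.8, 0, 1, 0, 0, 0.4, 0],
)

```text
clock: 13.32
eef_pos: [0.4239, 0.059, 0.0065]
tool_rot: [0.079, 0.997, -0.0, -0.001]
ft_force: [-2.2, -0.9, -1.3]
grip_width: 0.0205
grasp_force: 61.6
```

```bash
python3 -c "
from plan import *
plan([])"
```

```text
at [0.4239 0.059  0.0065] phi 170.9 tilt -1.0 t 13.325 F [-2.2 -0.9 -1.3] w 0.0205 61.63734988309443
```

carry_out(
  increments=[4, 0, 0, 0, 0, 8, 0, 0, 0, 0, 8, 0, 0, 0, 0, 8, 0, 0, 0, 0, 8, 0, 0, -2, 0],
)

```text
clock: 13.95
eef_pos: [0.4237, 0.0595, 0.0266]
tool_rot: [0.079, 0.997, -0.0, -0.001]
ft_force: [-0.5, -0.2, -0.2]
grip_width: 0.0802
grasp_force: 0.0
```

carry_out(
  increments=[8, 0, 0, -4, 0, 8, 0, 0, -5.5, 0, 0, 0, 0, -6, 0, 0, 0, 0, -6, 0, 0, 0, 0, -5, 0],
)

```text
clock: 14.58
eef_pos: [0.4252, 0.0597, 0.2952]
tool_rot: [0.079, 0.997, 0.0, 0.001]
ft_force: [0.9, 0.7, 1.1]
grip_width: 0.0257
grasp_force: 0.0
```

```bash
python3 -c "
from plan import *
s=bot.camera('top')
for c in ('top','scene'):
  s=bot.camera(c)
  for n in ('mallet_head','mallet_grip','keeper_tip','keeper_hinge','wedge_butt'): print(n,[(w2b(*w(s,d['xyz'])[:2]).round(0),w(s,d['xyz'])[2].round(3),round(d['p'],2)) for d in bot.place_of(s,n)[:2]])
a=b2w(102,60)
plan([(0,*a,.285,171,6),(0,*a,.168,171,4)])"
```

```text
mallet_head [(array([ -5., 234.]), np.float64(0.036), 0.52)]
mallet_grip [(array([-46., -50.]), np.float64(0.014), 0.72)]
keeper_tip [(array([51., 55.]), np.float64(0.201), 0.4)]
keeper_hinge [(array([67., 52.]), np.float64(0.046), 0.71), (array([-1., 41.]), np.float64(0.035), 0.45)]
wedge_butt [(array([ 1., 44.]), np.float64(0.035), 0.6)]
mallet_head [(array([ -2., 236.]), np.float64(0.032), 0.72)]
mallet_grip [(array([-56., 239.]), np.float64(0.02), 0.65)]
keeper_tip [(array([57., 60.]), np.float64(0.204), 0.54)]
keeper_hinge [(array([70., 56.]), np.float64(0.048), 0.58)]
wedge_butt [(array([ 3., 45.]), np.float64(0.035), 0.66)]
at [0.4248 0.0597 0.2916] phi 171.0 tilt -1.0 t 15.225 F [0.1 0.6 0.4] w 0.0 0.0
[0, -2.6, -2.97, 0.11, np.float64(-0.0)]
[0, -2.6, -2.97, 0.11, np.float64(-0.0)]
[0, -2.6, -2.97, 0.11, np.float64(-0.0)]
[0, -2.6, -2.97, 0.11, np.float64(-0.0)]
[0, -2.6, -2.97, 0.11, np.float64(-0.0)]
[0, -2.6, -2.97, 0.11, np.float64(-0.0)]
[0, -0.0, 0.0, 2.92, np.float64(0.0)]
[0, -0.0, 0.0, 2.92, np.float64(0.0)]
[0, -0.0, 0.0, 2.92, np.float64(0.0)]
[0, -0.0, 0.0, 2.92, np.float64(0.0)]
```

carry_out(
  increments=[0, -4.1, 0, 0.1, 0, 0, -4.1, -1, 0.1, 0, 0, -4, -4, 0.1, 0, 0, -3.4, -4.4, 0.1, 0, 0, 0, -4.4, 0.1, 0],
)

```text
clock: 15.85
eef_pos: [0.559, -0.1029, 0.2854]
tool_rot: [0.079, 0.997, 0.0, -0.001]
ft_force: [0.2, -1.1, 0.5]
grip_width: -0.0002
grasp_force: 0.0
```

carry_out(
  increments=[0, 0, -4, 0.1, 0, 0, 0, 0, 3.5, 0, 0, 0, 0, 4, 0, 0, 0, 0, 3.8, 0, 0, 0, 0, 0, 0],
)

```text
clock: 16.48
eef_pos: [0.5484, -0.14, 0.1698]
tool_rot: [0.079, 0.997, 0.001, -0.004]
ft_force: [-0.6, -0.7, 0.4]
grip_width: 0.0
grasp_force: 0.0
```

```bash
python3 -c "
from plan import *
s=bot.camera('scene'); cv2.imwrite('pics/s3.png',cv2.resize(s['pixels'][180:330,260:440],(720,600)))
o=bot.get_obs(); print(w2b(*o['eef_pos'][:2]))
wp=[]
for t in np.linspace(1.45,0,12):
  x=66-122*np.cos(t)+11*np.sin(t)+11; z=48+122*np.sin(t)+11*np.cos(t); a=b2w(x,60); print(round(t,2),x.round(),z.round()); wp.append((0,*a,z/1000,171,1))
plan(wp)"
```

```text
[101.00121193  60.18450727]
1.45 73.0 170.0
1.32 57.0 169.0
1.19 41.0 165.0
1.05 26.0 160.0
0.92 12.0 152.0
0.79 -1.0 142.0
0.66 -13.0 131.0
0.53 -23.0 119.0
0.4 -31.0 105.0
0.26 -38.0 90.0
0.13 -42.0 75.0
0.0 -45.0 59.0
at [ 0.5502 -0.1404  0.1723] phi 171.0 tilt -1.0 t 16.525 F [0.7 0.4 1.1] w -0.0002 0.0
[0, 2.78, -0.02, 0.18, np.float64(-0.001)]
[0, 1.61, 0.0, 0.16, np.float64(-0.0)]
[0, 1.57, 0.0, 0.37, np.float64(-0.0)]
[0, 1.51, -0.0, 0.57, np.float64(-0.0)]
[0, 1.42, -0.0, 0.76, np.float64(-0.0)]
[0, 1.31, -0.0, 0.94, np.float64(-0.0)]
[0, 1.17, 0.0, 1.11, np.float64(-0.0)]
[0, 1.02, 0.0, 1.25, np.float64(-0.0)]
[0, 0.85, -0.0, 1.37, np.float64(-0.0)]
[0, 0.66, 0.0, 1.47, np.float64(-0.0)]
[0, 0.46, 0.0, 1.55, np.float64(-0.0)]
[0, 0.25, -0.0, 1.59, np.float64(-0.0)]
```

View pics/s3.png

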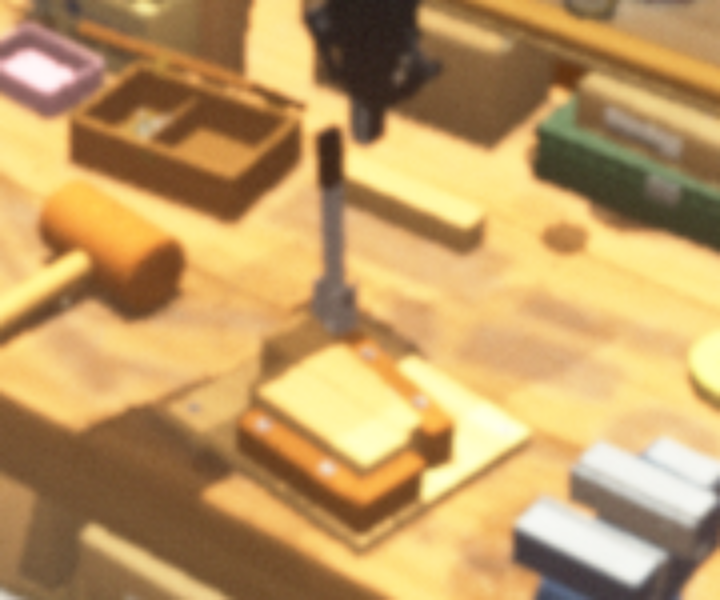

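carry_out(
  increments=[0, 2.8, 0, 0.2, 0, 0, 1.6, 0, 0.2, 0, 0, 1.6, 0, 0.4, 0, 0, 1.5, 0, 0.5, 0, 0, 1.5, 0, 0.7, 0],
)

```text
clock: 17.15
eef_pos: [0.4646, -0.127, 0.1564]
tool_rot: [0.079, 0.997, -0.001, 0.004]
ft_force: [0.9, -0.0, -0.3]
grip_width: 0.0
grasp_force: 0.5
```

```bash
python3 -c "
from plan import *
s=bot.camera('scene'); cv2.imwrite('pics/s4.png',cv2.resize(s['pixels'][180:330,260:440],(720,600)))
o=bot.get_obs(); print(w2b(*o['eef_pos'][:2]))
plan([])"
```

```text
[11.45085383 60.1169442 ]
at [ 0.4617 -0.1264  0.1551] phi 171.0 tilt -1.0 t 17.2 F [-2.4  0.5 -1.2] w 0.0004 0.3910915937740356
```

View pics/s4.png

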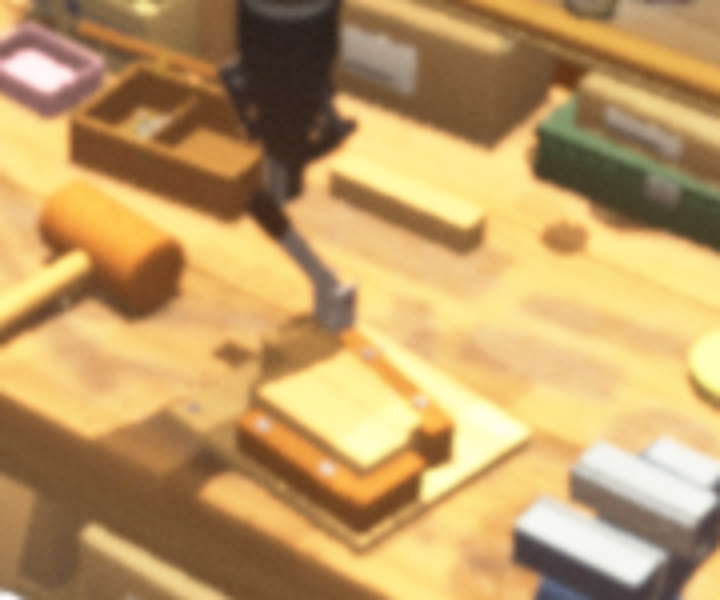

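carry_out(
  increments=[0, 1.3, 0, 1.2, 0, 0, 1.2, 0, 1.2, 0, 0, 1.1, 0, 1.3, 0, 0, 0.9, 0, 1.4, 0, 0, 0.8, 0, 1.5, 0],
)

```text
clock: 17.82
eef_pos: [0.4127, -0.1188, 0.0894]
tool_rot: [0.079, 0.997, -0.001, 0.003]
ft_force: [-0.1, -0.4, -0.1]
grip_width: 0.0001
grasp_force: 0.5
```

```bash
python3 -c "
from plan import *
o=bot.get_obs(); print(w2b(*o['eef_pos'][:2]))
s=bot.camera('scene')
for n in ('keeper_tip','wedge_butt'): print(n,[(w2b(*w(s,d['xyz'])[:2]).round(0),w(s,d['xyz'])[2].round(3),round(d['p'],2)) for d in bot.place_of(s,n)[:2]])
plan([])"
```

```text
[-38.17226396  59.93117915]
keeper_tip [(array([-80.,  58.]), np.float64(0.086), 0.51)]
wedge_butt [(array([ 1., 42.]), np.float64(0.039), 0.87), (array([-100.,  239.]), np.float64(-0.002), 0.18)]
at [ 0.4109 -0.1184  0.0885] phi 171.0 tilt -1.0 t 17.975 F [0.  0.4 1. ] w -0.0001 0.0
```

carry_out(
  increments=[0, 0.7, 0, 1.2, 0, 0, 0.5, 0, 1.2, 0, 0, 0, 0, 0.6, 0, 0, 0, 0, 0.3, 0, 0, 0, 0, 0, 0],
)

```text
clock: 18.6
eef_pos: [0.3969, -0.1161, 0.058]
tool_rot: [0.079, 0.997, -0.0, -0.0]
ft_force: [-14.7, 4.3, 45.4]
grip_width: -0.0002
grasp_force: 22.6
```

```bash
python3 -c "
from plan import *
o=bot.get_obs(); print(w2b(*o['eef_pos'][:2]))
plan([])"
```

```text
[-54.21746062  60.19967403]
at [ 0.3969 -0.1161  0.058 ] phi 171.0 tilt -1.0 t 18.6 F [-14.7   4.3  45.4] w -0.0002 22.61705697281286
```

Pressed firmly at z 58 mm, the level expected with the keeper down. I'll lift off and check.

carry_out(
  increments=[0, 0, 0, -1, 0, 0, 0, 0, -3, 0, 0, 0, 0, -5, 0, 0, 0, 0, -5, 0, 0, 0, 0, -5, 0],
)

```text
clock: 19.23
eef_pos: [0.3975, -0.1161, 0.2453]
tool_rot: [0.079, 0.997, 0.0, -0.001]
ft_force: [1.1, -0.3, 0.1]
grip_width: 0.0004
grasp_force: 0.0
```

carry_out(
  increments=[0, 3, 4, 0, 0, 0, 3, 6, 0, 0, 0, 0, 6, 0, 0, 0, 0, 6, 0, 0, 0, 0, 0, 0, 0],
)

```text
clock: 19.85
eef_pos: [0.3745, 0.1097, 0.2436]
tool_rot: [0.075, 0.997, 0.0, -0.001]
ft_force: [-0.6, -0.6, -0.1]
grip_width: -0.0002
grasp_force: 0.0
```

```bash
python3 -c "
from plan import *
for c in ('scene','top'):
  s=bot.camera(c); P=cloud(s)
  for n in ('keeper_tip','wedge_butt','workpiece','mallet_head','mallet_grip','masking_tape','spare_offcut','sanding_block'): print(n,[(w2b(*w(s,d['xyz'])[:2]).round(0),w(s,d['xyz']).round(3),round(d['p'],2)) for d in bot.place_of(s,n)[:2]])
  for d in bot.regions_of(s,'keeper')[:1]:
    q=P[d['mask']]; q=q[(q[:,2]>.03)&(q[:,2]<.12)]; b=np.array([[*w2b(*x[:2]),x[2]*1000] for x in q]); 
    for lo in (-90,-60,-30,0,30): 
      k=b[(b[:,0]>lo)&(b[:,0]<lo+30)]; print(lo,len(k),np.percentile(k[:,2],80).round(1) if len(k) else '',k[:,1].mean().round(0) if len(k) else '')
  cv2.imwrite(f'pics/f{c}.png',cv2.resize(s['pixels'][200:320,290:420] if c=='scene' else s['pixels'][210:310,220:420],(390,360) if c=='scene' else (720,360)))
a=cv2.imread('pics/fscene.png');b=cv2.resize(cv2.imread('pics/ftop.png'),(410,360));cv2.imwrite('pics/fin.png',np.hstack([a,b]))
plan([])"
```

```text
keeper_tip [(array([-81.,  59.]), array([ 0.37 , -0.113,  0.05 ]), 0.49)]
wedge_butt [(array([ 2., 43.]), array([ 0.45 , -0.142,  0.038]), 0.69)]
workpiece [(array([-45., -51.]), array([ 0.389, -0.227,  0.016]), 0.9), (array([ 200., -369.]), array([ 0.581, -0.58 , -0.001]), 0.59)]
mallet_head [(array([ -1., 236.]), array([0.477, 0.049, 0.032]), 0.8), (array([ 2., -0.]), array([ 0.443, -0.185, -0.001]), 0.7)]
mallet_grip [(array([-52., 239.]), array([0.427, 0.06 , 0.022]), 0.82), (array([ 4., 49.]), array([ 0.453, -0.136,  0.04 ]), 0.22)]
masking_tape [(array([ 266., -191.]), array([ 0.674, -0.415, -0.001]), 0.75), (array([ 3., 46.]), array([ 0.451, -0.139,  0.038]), 0.23)]
spare_offcut [(array([229., 134.]), array([ 0.688, -0.088,  0.004]), 0.89)]
sanding_block [(array([-78., 751.]), array([0.482, 0.57 , 0.002]), 0.7)]Traceback (most recent call last):
  File "<string>", line 9, in <module>
    k=b[(b[:,0]>lo)&(b[:,0]<lo+30)]; print(lo,len(k),np.percentile(k[:,2],80).round(1) if len(k) else '',k[:,1].mean().round(0) if len(k) else '')
         ~^^^^^
IndexError: too many indices for array: array is 1-dimensional, but 2 were indexed
```

```bash
python3 -c "
from plan import *
a=bot.camera('scene')['pixels'][200:320,270:400]; b=bot.camera('top')['pixels'][210:310,300:410]
cv2.imwrite('pics/fin.png',np.hstack([cv2.resize(a,(390,360)),cv2.resize(b,(396,360))]))"
```

```text
(no output)
```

View pics/fin.png

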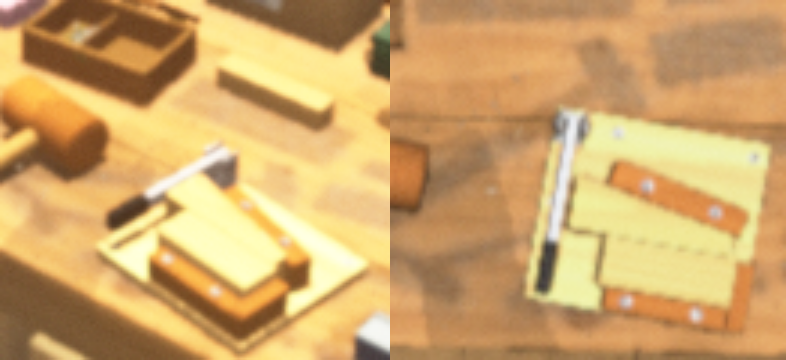

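The keeper lies flat behind the wedge butt: in the top view it runs from (570,125) to (545,290). The wedge and block are tight, and the mallet lies on the bench to the left. I'm handing the job in.

```bash
python3 -c "
from workcell import bot
print(bot.job_done())"
```

```text
the job is handed in; nothing more can be done
None
```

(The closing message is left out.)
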